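# Hook up the drop guard of a bench press

## Task

Open the drop guard of the small bench press so that the board inside can be reached: lift the guard by the ball knob on its slotted bar, swing the bar over the catch plate and lower it so that the bar's tooth hangs in the notch behind the plate's upturned lip, then let go; the guard must stay up by itself. Do not let the guard drop, do not press the ram with the mushroom head, and leave the other things on the desk where they are.

Things in the scene. Friction and masses are not known exactly. Their poses are not given: they have to be found in the camera images.
- press: Small grey bench press, fixed to the desk; base 160 x 160 x 14 mm. Origin: centre of the base's underside; x points from the guard (front, x = -58 mm) back to the column, z up. The clear guard (126 wide, 70 high) runs between aluminium posts at y = -71 (150 mm tall) and y = +71 (214 mm tall). Guard down, nothing but the bar stands higher than 222 mm.
- guard (a joint): Height of the guard in m: 0 = down, 0.085 = top stop. It falls by its own weight (with the bar about 0.5 kg) unless held. Hooked up it reads about 0.060. The tooth passes over the catch plate's lip, and the slot round the plate, with the guard 0.066 to 0.084 up.
- bar (a joint): Lean of the steel bar in rad about a pin along the press's x on the guard's top rail (press x = -68 mm, y = 0, z = 82 mm + guard height). 0 = upright, negative = leaning to the press's -y, away from the catch plate. It falls freely either way: to its stop at -0.30 (where it rests at the start; so leaning, it clears the plate on the way up) or to +0.16. Hooked: -0.05 to 0.10.
- knob (a point): Centre of the black ball knob, 28 mm diameter, at the top of the bar, 185 mm from the pivot along the bar, on a neck 12 mm thick. At the start about 259 mm above the desk and 55 mm to the press's -y of the pivot. It can be gripped from above in any yaw.
- tooth (a point): Middle of the underside of the bar's tooth (8 mm wide, 6 mm thick), 75 mm from the pivot along the bar and 14 mm to +y of its middle line. It points down at the mouth of a slot open to the press's +y: 35 mm high (lower edge 40 mm from the pivot); behind the tooth the slot is 16 mm wide and 12 mm higher than the tooth.
- notch (a point): The place for the tooth: on top of the fixed steel catch plate (5 mm thick, top 217 mm above the desk), at press x = -68, y = +16 mm; axes as the press. The plate's free end (y = 2 to 6 mm) is an upturned lip, 4 mm thick, 5 mm above the plate; from there the plate runs to the tall post.
- ram (a joint): Travel of the press ram in m, 0 = up (sprung), 0.020 = fully down; pressed down by the black mushroom head 46 mm wide on top of the press, not to be touched for this job.
- ram_head (a point): Top of the mushroom head of the ram, 211 mm above the desk, at the press's x = 0, y = 0.
- black_tape: Bystander: black roll of tape lying flat, 72 mm across, 17 high; origin under its centre.
- copper_tape: Bystander: copper-coloured roll of tape lying flat, 104 mm across, 10 high; origin under its centre.
- brick: Bystander: black power brick, 115 x 50 x 32 mm; origin under its centre.

How it is judged:
By the outcome, as a careful person would: the job done as asked, in the order asked, and still so for the second after the job is handed in, with the robot touching nothing.
It also fails if it takes over 35 s, if anything falls off the work surface, if the arm or the gripper's body presses on something with over 40 N, if the wrist force passes 120 N, or if a joint passes its speed limit or range.

## Robot

A 6-joint arm with a two-finger parallel gripper is mounted at the origin on a cart in front of the work surface, level with it; the furniture and walls round the work are solid. World frame = base frame: x ahead of the robot, y to its left, z up, the work surface at z = 0. Lengths are in m, angles in degrees, forces in N, time in s.
With the tool pointing down it reaches from about 0.35 to 0.775 m from the base axis. Payload 7.3 kg.
Tool frame: the origin (TCP) lies at the very end of the fingers, on their centre line; the grasp point (between the pads) lies 19 mm behind it (env.pinch_z is the distance from the TCP to the grasp point, in m); z points along the fingers, y is the line along which they close (so a half turn about z gives the same grasp; the last joint's range is limited). The gripper opens to 92 mm and grips with 3 to 60 N. Pads are 19 mm wide; open, the fingers measure 130 mm over their backs; the gripper's body (75 mm by 190 mm) begins 47 mm behind the grasp point.
Start: joints at [-74.37, 19.595, 87.324, -0, 73.075, -8.365], TCP at [0.214, -0.48, 0.227] pointing down, gripper open.
Joint ranges: [-145.02, 145.02], [-44.19, 115.74], [2.07, 154.8], [-57.11, 237.11], [16.16, 152.29], [-177.93, 177.93]. Speed limits (degrees/s): [147.25, 147.25, 180, 180, 180, 180].

## Interface

Orientations are given as [roll, pitch, yaw] about the fixed x, y, z axes, in that order (R = Rz(yaw) Ry(pitch) Rx(roll)).
In Python, from rig import env gives the robot as it stands. Calls block until the motion is done:
- env.goto(position, orientation): joint-space move of the TCP to a pose.
- env.movel(position, attitude=None, rate=0.15, stop_force=None): straight line of the TCP; attitude=None keeps the orientation; rate is the mean speed in m/s. With stop_force (N) it stops when the force on the tool has changed by that much, and returns True; else False.
- env.move_j(angles): joint-space move.
- env.open_gripper() and env.close(newtons=None): open the fingers fully, or close them until they stop; newtons is the grip in N (None keeps the last).
- env.dwell(seconds).
- env.solve_ik(position, orientation): joint angles nearest the present ones, or None.
- env.camera(name): name is "scene" or "side" or "wrist"; returns (picture, depth): 400x640x3 uint8, blue, green, red; 400x640 float32, m along the optical axis (not along the pixel's ray), 0 where there is no reading.
- env.get_calibration(name): a dict with "intrinsics" (3x3 intrinsics, pixels), "distortion" ([k1, k2, p1, p2, k3] as OpenCV has them; the pictures are not rectified), "R" (3x3) and "t" (3): a world point X has camera coordinates R X + t. Camera axes: x right, y down, z forward; pixel columns grow to the right and rows downward; lengths in m; the calibration is good to about 2 mm. A picture is of the moment at which its call begins: read the wrist's pose just before it. get_calibration takes no time and is no camera call; for the wrist camera it gives the pose at the moment of the call.
A pose or a line that the arm cannot do raises env.Unreachable and nothing moves.
- env.sign_off(): hands the job in; it is judged then, once.
Readings, each from a call of its own:
- env.get_time_s(): time.
- env.get_qpos(): joint angles.
- env.get_dq(): joint speeds.
- env.get_joint_efforts(): joint torques, N m.
- env.get_position(): TCP position.
- env.get_ee_rot(): TCP orientation.
- env.get_wrist_force(): force on the tool from outside, world axes, zero at the start.
- env.get_wrist_torque(): the same for the moment, N m.
- env.get_grip_width(): opening from 0.0 (shut) to 1.0 (fully open).
- env.get_grip_force(): force on a finger pad.
Only numpy, scipy, OpenCV 4.12 (cv2) and the standard library are available. Lean on these libraries where they do the work, as an engineer would, in place of code of your own. Each camera call takes 0.05 s, during which the arm holds its last target. There are 200 camera calls.

## Working session

There is one attempt and no reset: what is moved stays moved. The work goes in short steps, each a Python script; the robot and the scene stay as the last script left them, time stands still between calls to the robot, and variables do not carry over. Pictures are saved under pics/ and viewed, at most 10 in all, crops included, and the job is handed in when it is done.

```bash
mkdir -p pics; ls; python3 - <<'E'
from rig import env
import cv2,numpy as np
for n in("scene","side"):
    im,d=env.camera(n);np.savez(f"pics/{n}0.npz",im=im,d=d);cv2.imwrite(f"pics/{n}0.png",im)
    c=env.get_calibration(n);print(n,c)
print(env.get_time_s(),env.get_ee_rot(),env.pinch_z)
E
```

```text
pics
scene {'intrinsics': array([[398.72779569,   0.        , 317.54718152],
       [  0.        , 398.72779569, 203.8287927 ],
       [  0.        ,   0.        ,   1.        ]]), 'distortion': array([0.01472192, 0.        , 0.        , 0.        , 0.        ]), 'R': array([[-0.63374768, -0.77342996,  0.01303706],
       [-0.3761381 ,  0.29339251, -0.87888621],
       [ 0.67593195, -0.56189583, -0.4768533 ]]), 't': array([0.47372301, 0.28184795, 1.02215663])}
side {'intrinsics': array([[402.46113555,   0.        , 313.18289136],
       [  0.        , 402.46113555, 198.64654727],
       [  0.        ,   0.        ,   1.        ]]), 'distortion': array([-0.04518646,  0.        ,  0.        ,  0.        ,  0.        ]), 'R': array([[ 0.97753937, -0.21058193, -0.00848758],
       [-0.12352023, -0.5398308 , -0.83266167],
       [ 0.17076165,  0.81500795, -0.55371698]]), 't': array([-0.42713451,  0.32112422,  1.18775422])}
0.1 [-1.79921309e+02 -1.09884054e-02  2.39961619e+01] 0.0188
```

View pics/scene0.png

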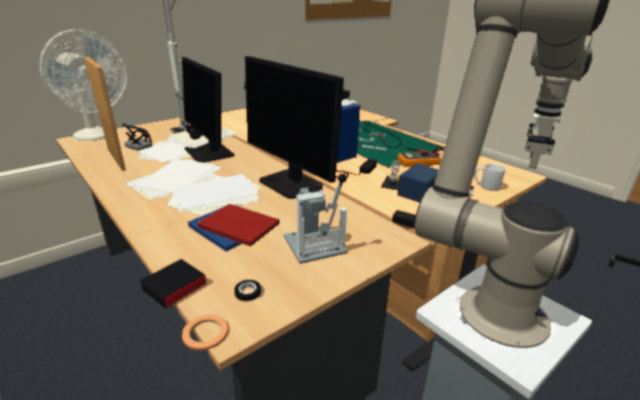

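View pics/side0.png

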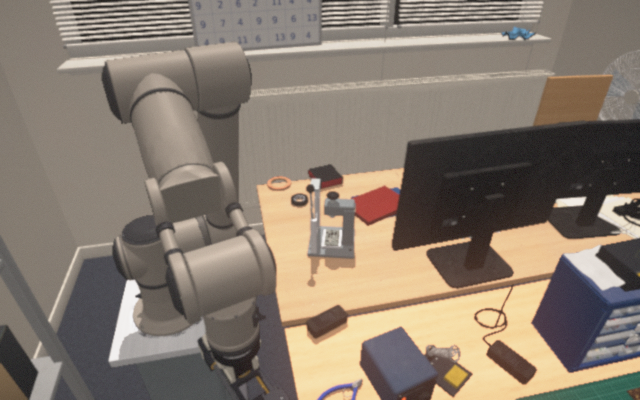

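The scene view shows the press near (317,225), with the knob near (342,177) against the monitor foot. The side view shows the press near (332,220), with the knob near (311,188). I'll enlarge both.

```bash
cat > h.py <<'E'
import cv2,numpy as np
from rig import env
def ray(c,u,v):
    K=c["intrinsics"];p=cv2.undistortPoints(np.array([[[u,v]]],float),K,c["distortion"])[0,0]
    return -c["R"].T@c["t"], c["R"].T@np.array([p[0],p[1],1.])
def onplane(c,u,v,z):
    o,r=ray(c,u,v);return o+r*(z-o[2])/r[2]
def tri(obs):
    A=np.zeros((3,3));b=np.zeros(3);P=[]
    for c,u,v in obs:
        o,r=ray(c,u,v);r=r/np.linalg.norm(r);M=np.eye(3)-np.outer(r,r);A+=M;b+=M@o;P.append((o,M))
    x=np.linalg.solve(A,b);return x,[np.linalg.norm(M@(x-o)) for o,M in P]
def proj(c,X):
    p,_=cv2.projectPoints(np.atleast_2d(np.asarray(X,float)),cv2.Rodrigues(c["R"])[0],c["t"],c["intrinsics"],c["distortion"]);return p[:,0]
E
python3 - <<'E'
from h import *
a=np.load("pics/scene0.npz")["im"];b=np.load("pics/side0.npz")["im"]
f=lambda i,u,v:cv2.resize(i[v:v+100,u:u+78],None,fx=5,fy=5,interpolation=cv2.INTER_CUBIC)
cv2.imwrite("pics/crop1.png",np.hstack([f(a,278,165),f(b,290,172)]))
for n,u,v in(("scene",342,177),("side",311,188),("scene",285,240),("side",345,255)):
    d=np.load(f"pics/{n}0.npz")["d"];c=env.get_calibration(n);o,r=ray(c,u,v);print(n,d[v,u],o+r*d[v,u])
E
```

```text
scene 1.1101131 [0.45063917 0.1597161  0.26612187]
side 1.2360407 [0.46293684 0.14182344 0.26430939]
scene 1.302814 [0.61887657 0.24289961 0.00246782]
side 1.3515928 [0.56635401 0.09212388 0.01436596]
```

View pics/crop1.png

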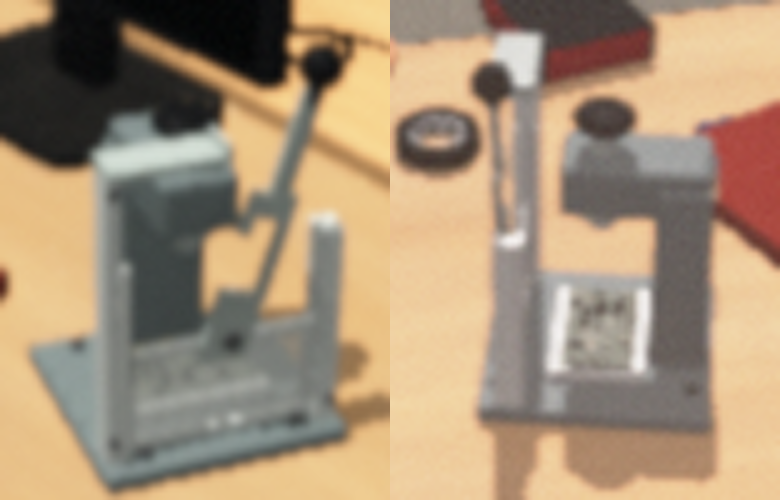

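The left crop (scene) shows the knob at about (342.0,177.8) and the base's front corners at (300.4,262.6) and (347,251.4). The right crop (side) shows the knob at about (309.8,188.4) and the near base edge from (309,255) to (354,257). So the guard faces the robot and the bar leans to its -y.

```bash
python3 - <<'E'
from h import *
cs,cd=env.get_calibration("scene"),env.get_calibration("side")
def blob(n,u,v,r=6):
    im=np.load(f"pics/{n}0.npz")["im"].max(2).astype(float);w=im[v-r:v+r+1,u-r:u+r+1]
    m=(w<75).astype(np.uint8);k=cv2.morphologyEx(m,cv2.MORPH_OPEN,np.ones((3,3),np.uint8))
    n_,l,st,ce=cv2.connectedComponentsWithStats(k);i=1+np.argmax(st[1:,4]);print(n,st[i],ce[i]+[u-r,v-r]);return ce[i]+[u-r,v-r]
a=blob("scene",342,178);b=blob("side",310,188)
k,e=tri([(cs,*a),(cd,*b)]);print("knob",k,e)
print("k plane",onplane(cs,*a,.259),onplane(cd,*b,.259))
for c,u,v,l in((cs,300.2,262.2,"-+"),(cs,346.6,251,"--"),(cs,284,234.4,"++"),(cd,308.6,254.6,"--"),(cd,353.6,256.6,"+-")):
    print(l,onplane(c,u,v,.0)[:2],onplane(c,u,v,.014)[:2])
# depth cloud of base top (z~14mm) and all the press
for n,c in(("scene",cs),("side",cd)):
    z=np.load(f"pics/{n}0.npz");d=z["d"];P=[]
    for v in range(170,275):
        for u in range(275,365):
            if d[v,u]>0:
                o,r=ray(c,u,v);P.append(o+r*d[v,u])
    P=np.array(P);m=(P[:,2]>.009)&(P[:,2]<.019)&(P[:,0]>.3)&(P[:,0]<.75)&(abs(P[:,1]-.19)<.15);print(n,m.sum(),cv2.minAreaRect(P[m,:2].astype(np.float32)))
    np.save(f"pics/{n}P.npy",P)
E
```

```text
scene [ 3  3  7  7 42] [341.95238095 177.83333333]
side [ 4  5  5  4 20] [310.  188.5]
knob [0.46119395 0.15008416 0.25731943] [np.float64(0.00037891780772556264), np.float64(0.00037891780772545194)]
k plane [0.45787965 0.15287403 0.259     ] [0.4610102  0.14796466 0.259     ]
-+ [0.4952925  0.27429086] [0.4803128  0.28550219]
-- [0.45110964 0.12445737] [0.4369785  0.13854635]
++ [0.65159078 0.22396958] [0.63360929 0.23614736]
-- [0.45041926 0.13702275] [0.44744077 0.12150029]
+- [0.59755694 0.09329341] [0.59234291 0.07843536]
scene 481 ((0.5426326394081116, 0.18539266288280487), (0.1569746881723404, 0.1674763262271881), 73.33050537109375)
side 626 ((0.5422934889793396, 0.18215429782867432), (0.16775472462177277, 0.1592945009469986), 73.06160736083984)
```

The press centre is about (0.542,0.184) with yaw -16.8°. That predicts the knob at (0.461,0.151,0.259), and triangulation gives (0.461,0.150,0.257), so they agree. Next I'll check clearance above the press, then hover with the fingers closing along press x and look with the wrist camera.

```bash
python3 - <<'E'
from h import *
for n in("scene","side"):
    P=np.load(f"pics/{n}P.npy");yw=np.radians(-16.8);x=np.array([np.cos(yw),np.sin(yw)]);y=np.array([-x[1],x[0]])
    q=P[:,:2]-[.542,.184];L=np.c_[q@x,q@y,P[:,2]]
    m=(L[:,2]>.225)&(abs(L[:,0]+.068)<.2)&(abs(L[:,1])<.2);print(n,np.round(L[m][::4],3).tolist()[:25])
p=env.get_position()
env.movel([p[0],p[1],.40],rate=.25)
q0=env.get_qpos();c=[]
for yaw in(73.2,-106.8):
    q=env.solve_ik([.461,.150,.38],[180,0,yaw]);print(yaw,None if q is None else np.round(q,1))
    if q is not None:c.append((abs(np.array(q)[5]),yaw))
yaw=min(c)[1];env.goto([.461,.150,.38],[180,0,yaw])
w=env.get_calibration("wrist");im,d=env.camera("wrist");cv2.imwrite("pics/w1.png",im);np.savez("pics/w1.npz",im=im,d=d,**{k:w[k] for k in w})
print(proj(w,[.461,.150,.2585]),env.get_time_s(),env.get_wrist_force(),env.get_position(),yaw)
E
```

```text
scene [[-0.065, -0.05, 0.272], [-0.069, -0.061, 0.272], [-0.071, -0.054, 0.271], [-0.066, -0.044, 0.267], [-0.075, -0.052, 0.269], [-0.073, -0.065, 0.267], [-0.077, -0.048, 0.268], [-0.08, -0.059, 0.268], [-0.074, -0.043, 0.264], [-0.081, -0.053, 0.266], [-0.063, -0.043, 0.257], [-0.079, -0.047, 0.263], [-0.081, -0.059, 0.262], [-0.075, -0.046, 0.258], [-0.081, -0.056, 0.259], [-0.073, -0.044, 0.255], [-0.081, -0.053, 0.256], [-0.075, -0.044, 0.252], [-0.084, -0.052, 0.255], [-0.067, -0.048, 0.245], [-0.079, -0.054, 0.249], [-0.073, -0.051, 0.244], [-0.076, -0.047, 0.243], [-0.073, -0.042, 0.239], [-0.067, -0.042, 0.233]]
side [[-0.07, -0.058, 0.275], [-0.077, -0.052, 0.268], [-0.064, -0.061, 0.273], [-0.073, -0.059, 0.268], [-0.061, -0.057, 0.268], [-0.076, -0.061, 0.266], [-0.063, -0.063, 0.268], [-0.079, -0.062, 0.263], [-0.063, -0.063, 0.264], [-0.079, -0.062, 0.259], [-0.066, -0.071, 0.265], [-0.055, -0.058, 0.258], [-0.066, -0.067, 0.26], [-0.055, -0.058, 0.254], [-0.063, -0.066, 0.255], [-0.066, -0.069, 0.253], [-0.067, -0.057, 0.242], [-0.065, -0.053, 0.236], [-0.065, -0.053, 0.228]]
73.2 [ 9.  11.  75.2 -0.  93.7 25.8]
-106.8 [   9.    11.    75.2    0.    93.7 -154.2]
[[315.72153869 193.62172028]] 3.4 [0.32570676 0.41609362 0.27819883] [0.4612924  0.14929637 0.37993286] 73.2
```

View pics/w1.png

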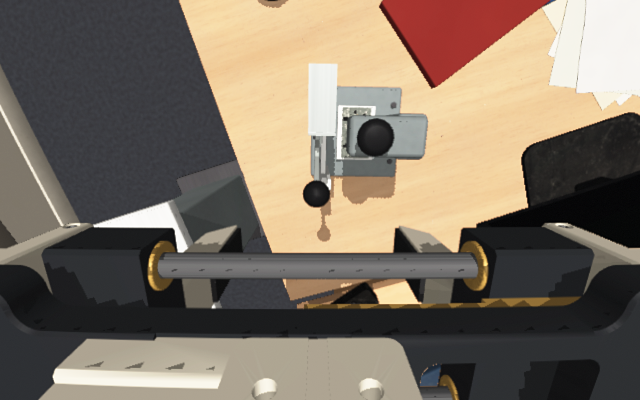

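The wrist view shows the knob at (316,193.5), against a predicted (315.7,193.6). The ram head is at (375,137) and the tall post and catch plate are above the knob, so the position is confirmed. The dark shape at the lower right could be the monitor; I'll check its position, then descend and grip.

```bash
python3 - <<'E'
from h import *
z=np.load("pics/w1.npz");c={k:z[k] for k in("intrinsics","distortion","R","t")};d=z["d"]
for u,v in((500,221),(560,210),(630,190),(630,215),(540,160),(375,137),(316,193),(330,100)):
    o,r=ray(c,u,v);print((u,v),np.round(o+r*d[v,u],3))
yw=np.radians(-16.8);X=np.array([np.cos(yw),np.sin(yw)]);Y=np.array([-X[1],X[0]])
o,r=ray(c,316,193.5);print(o+r*(.2587-o[2])/r[2])
m=[o+r*d[v,u] for v in range(175,226,3) for u in range(470,640,4) if d[v,u]>0 for o,r in[ray(c,u,v)]];m=np.array(m);m=m[m[:,2]>.05]
if len(m):print("monitor",len(m),np.min(np.c_[(m[:,:2]-[.542,.184])@X,(m[:,:2]-[.542,.184])@Y,m[:,2]],0),np.max(np.c_[(m[:,:2]-[.542,.184])@X,(m[:,:2]-[.542,.184])@Y,m[:,2]],0))
E
```

```text
(500, 221) [ 0.709 -0.003  0.133]
(560, 210) [ 0.788 -0.002  0.152]
(630, 190) [0.888 0.    0.158]
(630, 215) [ 0.83  -0.003  0.212]
(540, 160) [0.869 0.032 0.012]
(375, 137) [0.541 0.182 0.21 ]
(316, 193) [0.462 0.154 0.272]
(330, 100) [0.503 0.235 0.216]
[0.46132296 0.1500861  0.2587    ]
monitor 378 [ 0.01282565 -0.13952524  0.10919375] [ 0.42879268 -0.01960829  0.44899472]
```

Monitor plane is at y≈0, x≥0.7, well clear of the gripper. The ram head measures (0.541,0.182,0.210), which fits. Descending to grip.

```bash
python3 - <<'E'
from h import *
p=[.4613,.1501]
env.movel([*p,.300],[180,0,73.2],rate=.15)
print(env.movel([*p,.2587-env.pinch_z],rate=.06,stop_force=8))
f0=env.get_wrist_force();env.close(25);env.dwell(.2)
print(env.get_position(),env.get_grip_width()*92,env.get_grip_force(),f0,env.get_wrist_force(),env.get_time_s())
E
```

```text
False
[0.46032719 0.15035867 0.23983114] 26.5192838880893 25.000379383563995 [-0.41209154  0.05162231  0.48206629] [-4.89872402  1.00434722  2.8541535 ] 6.4667
```

```bash
python3 - <<'E'
from h import *
p=[.4613,.1501];z0=.2587-env.pinch_z
def s(t):print(t,np.round(env.get_position(),4),round(env.get_grip_width()*92,1),round(env.get_grip_force(),1),np.round(env.get_wrist_force(),1),round(env.get_time_s(),2))
env.movel([*p,z0+.015],rate=.04);s("15")
env.movel([*p,z0+.075],rate=.06);env.dwell(.1);s("75")
im,d=env.camera("scene");np.savez("pics/s2.npz",im=im,d=d);im2,_=env.camera("side")
f=lambda i,u,v:cv2.resize(i[v:v+110,u:u+78],None,fx=5,fy=5,interpolation=cv2.INTER_CUBIC)
cv2.imwrite("pics/crop2.png",np.hstack([f(im,278,150),f(im2,290,160)]))
E
```

```text
15 [0.4604 0.1504 0.2549] 26.4 25.0 [-5.2  3.  -4.3] 6.99
75 [0.4604 0.1504 0.3149] 26.1 25.0 [-4.3  3.  -4.3] 8.24
```

View pics/crop2.png

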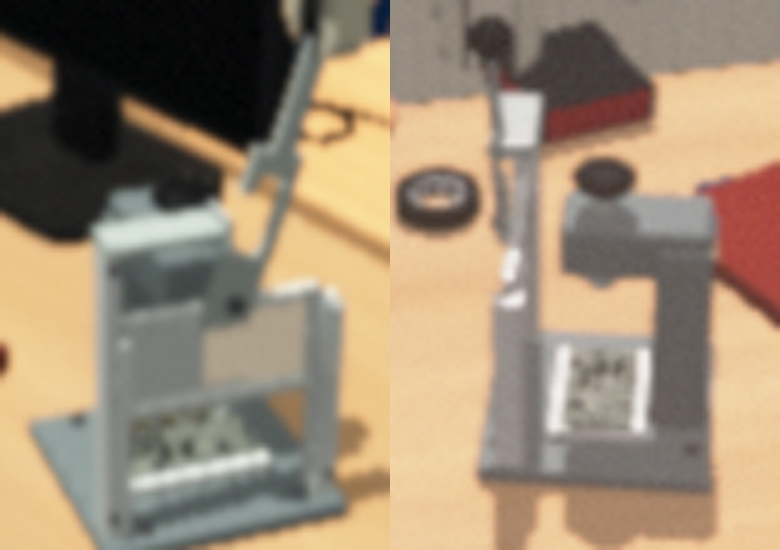

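The guard is up cleanly and the bar is still on its stop. In the scene crop the pivot pin moved from about (324.2,233.2) to (325.2,210.4). I'll compare that with the projected shift, then swing.

```bash
python3 - <<'E'
from h import *
c=env.get_calibration("scene")
yw=np.radians(-16.8);X=np.array([np.cos(yw),np.sin(yw)]);Y=np.array([-X[1],X[0]])
C=np.array([.542,.184])
pv=C-.068*X
print([proj(c,[*pv,.082+h])[0].round(1).tolist() for h in(0,.065,.07,.075,.08)])
K=np.array([.4613,.1501]);z0=.2587-env.pinch_z
print("knob press y",(K-C)@Y,(K-C)@X)
def s(t):print(t,np.round(env.get_position(),4),round(env.get_grip_width()*92,1),np.round(env.get_wrist_force(),1),round(env.get_time_s(),2))
env.close(35)
def pose(th,h):
    xy=K+Y*.185*(np.sin(th)-np.sin(-.3));return [*xy,z0+h+.185*(np.cos(th)-np.cos(.3))]
for th in(-.2,-.1,-.03,.03):
    if env.movel(pose(th,.075),rate=.06,stop_force=15):print("STOP",th);s(th);break
    s(th)
im,_=env.camera("scene");im2,_=env.camera("side")
f=lambda i,u,v:cv2.resize(i[v:v+110,u:u+78],None,fx=5,fy=5,interpolation=cv2.INTER_CUBIC)
cv2.imwrite("pics/crop3.png",np.hstack([f(im,278,150),f(im2,290,160)]))
E
```

```text
[[322.6, 234.0], [323.0, 215.2], [323.0, 213.7], [323.1, 212.2], [323.1, 210.7]]
knob press y -0.05577799697975594 -0.06745750553442029
-0.2 [0.4657 0.1674 0.3194] 26.2 [-4.5  1.7 -5.4] 9.02
-0.1 [0.4714 0.1853 0.3222] 26.5 [-4.8  1.6 -4.2] 9.47
-0.03 [0.4753 0.1974 0.3229] 26.2 [-5.4  1.2 -4.6] 9.84
0.03 [0.4786 0.2076 0.323 ] 26.0 [-3.8  1.  -5.8] 10.18
```

View pics/crop3.png

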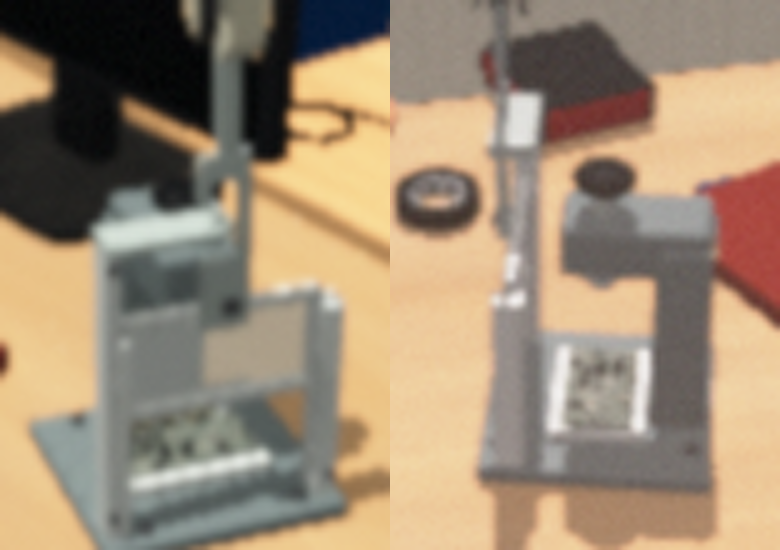

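The bar is now upright and passed over the lip without contact: there was no force jump, and the tooth sits over the plate at about (201,195) in the crop. Lowering until the weight comes off.

```bash
python3 - <<'E'
from h import *
def s(t):print(t,np.round(env.get_position(),4),round(env.get_grip_width()*92,1),np.round(env.get_wrist_force(),1),round(env.get_time_s(),2))
p=np.array(env.get_position());t=[.4787,.2078]
zh=p[2]-.075
print(env.movel([*t,zh+.064],rate=.03,stop_force=6));s("64")
print(env.movel([*t,zh+.055],rate=.01,stop_force=4));s("contact")
env.dwell(.3);s("rest")
im,_=env.camera("scene");im2,_=env.camera("side")
f=lambda i,u,v:cv2.resize(i[v:v+110,u:u+78],None,fx=5,fy=5,interpolation=cv2.INTER_CUBIC)
cv2.imwrite("pics/crop4.png",np.hstack([f(im,278,150),f(im2,290,160)]))
E
```

```text
False
64 [0.4786 0.2077 0.3121] 26.3 [-5.3  0.3 -4.3] 10.79
True
contact [0.4785 0.2077 0.3088] 26.2 [ 0.9 -1.5  5.8] 11.3
rest [0.4784 0.2077 0.3087] 26.1 [ 0.5 -0.8  6.5] 11.6
```

View pics/crop4.png

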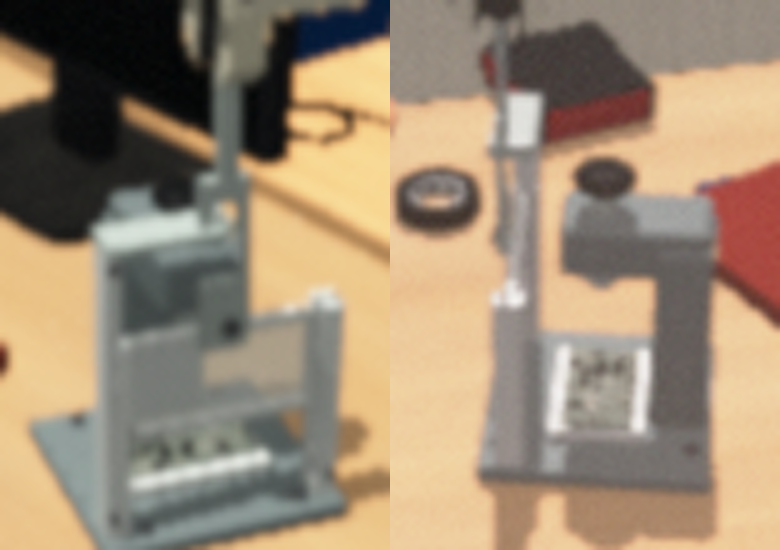

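Contact came at a guard height of about 0.061. That's below the lip top (0.065) and near the hooked value, so the tooth is in the notch and carrying the load. Letting go and retreating upward.

```bash
python3 - <<'E'
from h import *
env.open_gripper();env.dwell(.3);print(env.get_grip_width(),env.get_wrist_force())
p=env.get_position();print(env.movel([p[0],p[1],.42],rate=.1,stop_force=8))
env.movel([p[0]-.06,p[1],.45],rate=.2);env.dwell(.5)
print(env.get_wrist_force(),env.get_time_s())
im,_=env.camera("scene");im2,_=env.camera("side")
f=lambda i,u,v:cv2.resize(i[v:v+110,u:u+78],None,fx=5,fy=5,interpolation=cv2.INTER_CUBIC)
cv2.imwrite("pics/crop5.png",np.hstack([f(im,278,150),f(im2,290,160)]))
E
```

```text
0.9959564702681937 [-0.18259321  0.08896942  0.17031096]
False
[ 0.48754269  0.44765385 -0.28488264] 15.4167
```

View pics/crop5.png

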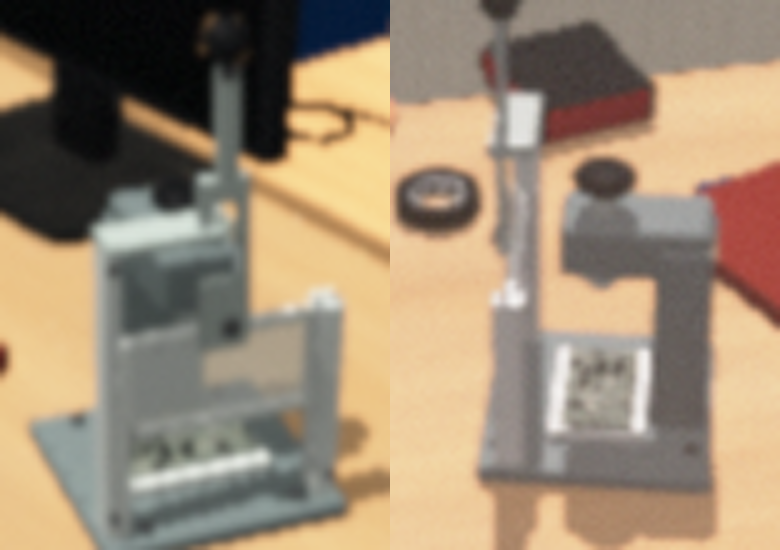

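The guard stays up with the bar hooked and upright (knob at about (225,38) in the crop, pin unchanged at (230,328)). The gripper is clear.

```bash
python3 -c "
from rig import env
print(env.sign_off())"
```

```text
the job is handed in; nothing more can be done
None
```

The guard is up and holding by itself with the bar's tooth hooked in the notch; the ram head and the other things on the desk were not touched, and I handed the job in at about 15.4 s.

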